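Lay out a ventilator breathing-circuit kit on its tray

ROBOT

A 6-joint arm with a two-finger parallel gripper is mounted at the origin on the work surface. World frame = base frame: x ahead of the robot, y to its left, z up, the work surface at z = 0. Lengths are in m, angles in rad, forces in N, time in s.
With the tool pointing down it reaches from about 0.35 to 0.925 m from the base axis. Payload 6.4 kg.
Tool frame: the origin (TCP) lies midway between the tips of the shut fingers; the grasp point (between the pads) lies 19 mm behind it (ctrl.hold_point_z is the z of the grasp point in the tool frame, in m); z points along the fingers, y is the line along which they close (so a half turn about z gives the same grasp; the last joint's range is limited). The gripper opens to 94 mm and grips with 3 to 60 N. Pads are 16 mm wide; open, the fingers measure 119 mm over their backs; the gripper's body (75 mm by 177 mm) begins 78 mm behind the grasp point.
Start: joints at [-1.319, 0.245, 1.558, -0, 1.339, -0.174], TCP at [0.268, -0.592, 0.205] pointing down, gripper open.
Joint ranges: [-3.13, 3.13], [-1.02, 2.26], [0.13, 2.54], [-0.95, 4.09], [0.21, 2.88], [-2.74, 2.74]. Speed limits (rad/s): [2.57, 2.57, 3.14, 3.14, 3.14, 3.14].

INTERFACE

Orientations are given as a unit quaternion [w, x, y, z].
In Python, from cell import ctrl gives the robot as it stands. The module is installed in compiled form; this text tells all that it offers.
- The arm moves only by the tool carry_out, never from a script. Its argument "steps" is a list of rows, each a list of 7 numbers: the shift along the tool's x, y, z in m, then the turn, a rotation vector about the tool's x, y, z in rad, then the gripper's target within -1 to 1 (shut at 1, half-way at 0, fully open at -1). In form: [[tx, ty, tz, wx, wy, wz, fingers], ...]. A call has exactly 10 rows; each row shifts and turns the commanded pose from where the row before left it, along the tool's axes as they then stand; what a row does not reach is not made up. A row lasts 1/10 s, in which the tool goes at most 50 mm and 8.59 degrees, less where a joint would pass 70% of its speed; a pose out of reach is approached as far as the arm can. A call is refused whole if a number of a shift passes 0.05 or a number of a turn 0.15, either way. A call with a gripper value outside its range is refused whole. The fingers move at their own pace and stop on an object; "newtons" is the grip in N (left out, the last holds). Time passes only in rows, so rows that do not move let the fingers close, or fill a call up. It gives the time, the measured TCP pose, the force, the opening and the grip force at its end, in the units of the state.
- ctrl.get_state(): the state, without advancing time (a new reading comes with each control period).
- ctrl.snapshot(name): name is "scene" or "top" or "wrist"; returns a dict with "frame" (400x640x3 uint8, blue, green, red), "fx", "fy", "cx", "cy" (pixels), "D" ([k1, k2, p1, p2, k3] as OpenCV has them; the pictures are not rectified), "cam_to_world" (4x4, takes a point from camera to world coordinates). Camera axes: x right, y down, z forward; pixel columns grow to the right and rows downward; lengths in m; the calibration is good to about 2 mm. A picture is of the moment at which its call begins. There is no depth.
- ctrl.job_done(): hands the job in; it is judged then, once.
The state is a dict: "time": time; "joint_positions": joint angles; "joint_velocities": joint speeds; "effort": joint torques, N m; "position": TCP position; "eef_rot": TCP orientation; "ft_force": force on the tool from outside, world axes, zero at the start; "wrist_torque": the same for the moment, N m; "grip_width": finger opening in m; "finger_force": force on a finger pad.
Only numpy, scipy, OpenCV 4.12 (cv2) and the standard library are available. Lean on these libraries where they do the work, as an engineer would, in place of code of your own. Each camera call takes 0.05 s, during which the arm holds its last target. There are 200 camera calls.

TASK

Lay out the breathing-circuit kit in the tray: put the Y-piece, the elbow and the pressure gauge flat on the inserts that bear their own dark silhouettes, each covering its silhouette and pointing the same way, and snap the flow tube forward out of the two spring clips of its stand and lay it in the V saddles of the remaining insert, midway along them. Do not knock over or push aside the open cup of screws that stands among the parts.

Things in the scene. Friction and masses are not known exactly. Their poses are not given: they have to be found in the camera images.
- ypiece_mid (a point): Y-piece lying flat: blue plastic connector of three round legs 22 mm in diameter (25 mm collars on the last 10 mm), axes 12.5 mm up, 45 g. Point: where the axes meet. Stem: 42 mm along -x; two legs of 46 mm at 0.55 rad either side of +x. z up. Grip across the stem at x = -20 mm.
- elbow_mid (a point): Elbow lying flat: blue plastic right-angle connector, two round legs 22 mm in diameter (25 mm collars on the last 10 mm), axes 12.5 mm up, 35 g. Point: middle of the square the L fills, half-way up. The bend is at x = y = -18.5 mm; from it the legs run 48 mm along +x and along +y. z up. Grip across the x leg at x = 11.5, y = -18.5 mm.
- gauge_mid (a point): Pressure gauge lying dial up: round dark steel case 44 mm in diameter, 28 mm high, white dial, 150 g. Point: middle of the case, 14 mm up. A 12 mm brass stem sticks out along -x, to 46 mm from the point. z up. Grip the case across, along y.
- tube_mid (a point): Flow tube: round aluminium tube 22 mm in diameter, 110 mm long, 60 g, a thin dark ring 20 mm either side of its middle. Point: its middle, on the axis. y runs along it (x and z turn as it rolls). At the start it lies level in the two clips of the clip stand, bare between them over 64 mm.
- clips_mid (a point): Fixed stand: 8 mm foot, two posts 91 mm high, 56 mm apart, each with a 12 mm wide C-shaped spring clip open to -x, 38 mm either side of the middle. Point: midway between the clips on the clipped tube's axis, 75 mm up; y along the tube, z up. Tube snaps out along -x (about 10 N, clear after 25 mm). Nothing behind the tube between the posts: grip it there from above, along x.
- insert_ypiece: Grey insert 120x120x6 mm in the fixed black tray (2x2, rims flush). Origin: middle of its near edge, underside; x away from the robot across it, y left, z up; its middle is at x = 60 mm. Dark silhouette of the Y-piece. In place, the part's point is over the insert's middle, 18.5 mm above the origin's level, its axes parallel to the insert's (stem towards the robot).
- insert_elbow: Grey insert 120x120x6 mm in the fixed black tray (2x2, rims flush). Origin: middle of its near edge, underside; x away from the robot across it, y left, z up; its middle is at x = 60 mm. Dark silhouette of the elbow. In place, the part's point is over the insert's middle, 18.5 mm above the origin's level, its axes parallel to the insert's (bend near right).
- insert_gauge: Grey insert 120x120x6 mm in the fixed black tray (2x2, rims flush). Origin: middle of its near edge, underside; x away from the robot across it, y left, z up; its middle is at x = 60 mm. Dark silhouette of the gauge. In place, the part's point is over the insert's middle, 20 mm above the origin's level, its axes parallel to the insert's (stem towards the robot).
- insert_tube: Grey insert 120x120x6 mm in the fixed black tray (2x2, rims flush). Origin: middle of its near edge, underside; x away from the robot across it, y left, z up; its middle is at x = 60 mm. Two V saddles at y = -34 and 34 mm, 10 mm thick, 45 degree flanks, 40 mm wide at the mouth, tops 40 mm up. The seated tube lies along y, its point over the insert's middle, 35.6 mm up.
- screw_cup: Bystander: clear plastic cup of screws, 58 mm across the top and 55 mm high, open, standing loose on the bench. Origin: middle of its underside.
Not all that is in view belongs to the job. Leave any brown or red look-alike of the part that bears ypiece_mid alone. Leave any turquoise look-alike of the part that bears elbow_mid alone.

How it is judged:
On the way:
1. the flow tube has come forward out of the clips, level with them (x of tube_mid in the frame of clips_mid below -0.016 m and z of tube_mid in the frame of clips_mid between -0.025 and 0.025 m and y of tube_mid in the frame of clips_mid between -0.04 and 0.04 m), for 0.02 s.
At the end, for the whole second after the job is handed in: Y-piece, elbow and gauge lie flat on the inserts with their silhouettes, within 12 mm of the middle in x and y and 0.3 rad of its direction; the tube is seated in both V saddles within 12 mm of midway; all at rest; the cup of screws upright within 30 mm of its start (x of ypiece_mid in the frame of insert_ypiece between 0.048 and 0.072 m and y of ypiece_mid in the frame of insert_ypiece between -0.012 and 0.012 m and z of ypiece_mid in the frame of insert_ypiece between 0.0145 and 0.0225 m and angle between the x axis of ypiece_mid and the x axis of insert_ypiece, either way round below 0.3 rad and x of insert_ypiece in the frame of ypiece_mid below -0.03 m and angle between each of ypiece_mid, elbow_mid, gauge_mid's own z axis and vertical below 0.12 rad and linear speed of each of ypiece, elbow, gauge, flow_tube below 0.01 m/s and x of elbow_mid in the frame of insert_elbow between 0.048 and 0.072 m and y of elbow_mid in the frame of insert_elbow between -0.012 and 0.012 m and z of elbow_mid in the frame of insert_elbow between 0.0145 and 0.0225 m and angle between the x axis of elbow_mid and the x axis of insert_elbow, either way round below 0.3 rad and x of insert_elbow in the frame of elbow_mid below -0.03 m and x of gauge_mid in the frame of insert_gauge between 0.048 and 0.072 m and y of gauge_mid in the frame of insert_gauge between -0.012 and 0.012 m and z of gauge_mid in the frame of insert_gauge between 0.016 and 0.024 m and angle between the x axis of gauge_mid and the x axis of insert_gauge, either way round below 0.3 rad and x of insert_gauge in the frame of gauge_mid below -0.03 m and x of tube_mid in the frame of insert_tube between 0.052 and 0.068 m and y of tube_mid in the frame of insert_tube between -0.012 and 0.012 m and z of tube_mid in the frame of insert_tube between 0.0316 and 0.0396 m and angle between the y axis of tube_mid and the y axis of insert_tube, either way round below 0.12 rad and angle between screw_cup's own z axis and vertical below 0.2 rad and distance of screw_cup from where it was at the start of the episode below 0.03 m); the robot touches nothing.
It fails at once if the cup of screws is knocked over (angle between screw_cup's own z axis and vertical above 0.6 rad).
It also fails if it takes over 109 s, if anything falls off the work surface, if the arm or the gripper's body presses on something with over 40 N, if the wrist force passes 120 N, or if a joint passes its speed limit or range.

## Working session

There is one attempt and no reset: what is moved stays moved. The work goes in short steps, Python scripts to look and compute and a tool call to move; the robot and the scene stay as the last step left them, time stands still between calls to the robot, and variables do not carry over. Pictures are saved under pics/ and viewed, at most 19 in all, crops included, and the job is handed in when it is done.

Besides the shell and the picture viewer there is one more tool, called after ">>>" by a JSON object that holds its "api" and its "payload", one argument or row to a line. carry_out: Moves the arm, as the interface text tells. Its arguments: {"type":"object","properties":{"steps":{"type":"array"},"newtons":{"type":"number"}},"required":["steps"]}

```bash
mkdir -p pics; cat > h.py <<'E'
import numpy as np, cv2
from cell import ctrl
def snap(n,save=None):
    s=ctrl.snapshot(n)
    if save: cv2.imwrite('pics/%s.png'%save,s['frame'])
    return s
def K(s): return np.array([[s['fx'],0,s['cx']],[0,s['fy'],s['cy']],[0,0,1.]])
def ray(s,uv):
    p=cv2.undistortPoints(np.array(uv,float).reshape(-1,1,2),K(s),np.array(s['D'],float)).reshape(-1,2)
    T=np.array(s['cam_to_world']); d=np.c_[p,np.ones(len(p))]@T[:3,:3].T
    return T[:3,3],d
def plane(s,uv,z):
    o,d=ray(s,uv); return o+d*((z-o[2])/d[:,2])[:,None]
E
python3 - <<'E'
from h import *
for n in('scene','top'):
    s=snap(n,n); print(n,np.round(s['cam_to_world'],3).tolist(),s['fx'],s['D'])
print(ctrl.get_state(),ctrl.hold_point_z)
E
```

```text
scene [[-0.55, 0.559, -0.621, 1.27], [0.835, 0.379, -0.398, 0.602], [0.013, -0.737, -0.676, 0.977], [0.0, 0.0, 0.0, 1.0]] 510.4250452205515 [-0.06264182  0.          0.          0.          0.        ]
top [[-0.017, -0.993, 0.12, 0.243], [-1.0, 0.018, 0.005, 0.064], [-0.007, -0.12, -0.993, 1.524], [0.0, 0.0, 0.0, 1.0]] 512.7953502378765 [-0.14626546  0.          0.          0.          0.        ]
{'time': 0.1, 'joint_positions': array([-1.31911243e+00,  2.45728419e-01,  1.55883524e+00,  3.83175751e-06,
        1.33868919e+00, -1.74069374e-01]), 'joint_velocities': array([-7.92184553e-04, -1.66098641e-03, -1.99907455e-03,  3.86655235e-05,
       -5.01034994e-04,  5.71117448e-04]), 'effort': array([-5.01997638e-04, -4.16925788e+01, -3.15522444e+01,  6.86249393e-02,
        3.10623867e-02, -4.86084218e-05]), 'position': array([ 0.26834908, -0.59145685,  0.20449624]), 'eef_rot': array([-8.29541779e-04,  9.77426963e-01,  2.11271965e-01, -3.03428728e-05]), 'ft_force': array([-0.05065478, -0.11857157, -0.75753318]), 'wrist_torque': array([0.02786391, 0.04604055, 0.01345395]), 'finger_force': 0.0, 'grip_width': 0.09398634934052316} -0.0188
```

View pics/top.png

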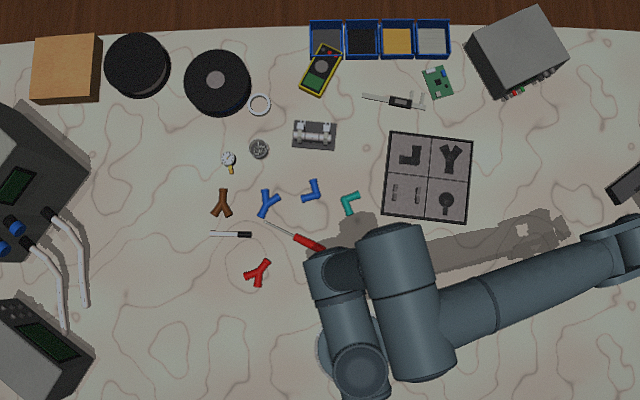

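View pics/scene.png

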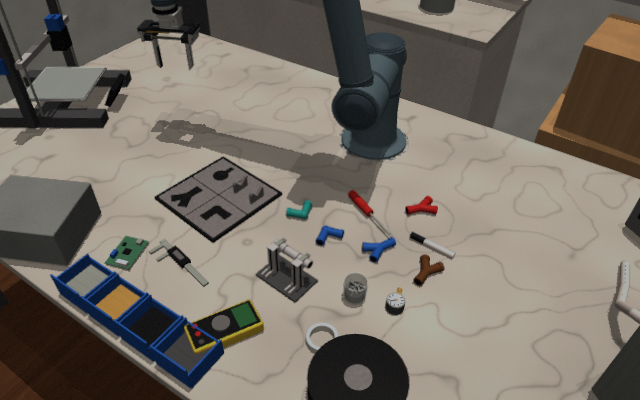

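The top view shows the blue Y-piece at about (268,203), the blue elbow at (311,189), the gauge at (228,158), the cup at (259,149), the stand at (314,135) and the tray at about (427,177). The insert order is elbow far left, Y far right, tube near left and gauge near right.

```bash
python3 - <<'E'
from h import *
s=snap('top'); f=s['frame']
c=cv2.resize(f[110:235,200:360],None,fx=5,fy=4.8,interpolation=cv2.INTER_CUBIC); cv2.imwrite('pics/c1.png',c)
hsv=cv2.cvtColor(f,cv2.COLOR_BGR2HSV)
m=cv2.inRange(hsv,(104,120,60),(125,255,255)); m[:170]=0;m[:,:240]=0;m[230:]=0;m[:,340:]=0
n,l,st,ce=cv2.connectedComponentsWithStats(m)
for i in range(1,n):
    if st[i,4]>30:
        P=plane(s,np.argwhere(l==i)[:,::-1],0.0125)
        h=cv2.convexHull(P[:,:2].astype(np.float32))[:,0]
        print(st[i],P.mean(0).round(4)); print('hull',cv2.approxPolyDP(h.reshape(-1,1,2),0.004,True)[:,0].round(3).tolist())
# tray: dark rim outline
g=cv2.cvtColor(f,cv2.COLOR_BGR2GRAY); t=(g<135).astype(np.uint8); t[:, :370]=0;t[:,490:]=0;t[:120]=0;t[235:]=0
n,l,st,ce=cv2.connectedComponentsWithStats(t); i=1+np.argmax(st[1:,4]);
P=plane(s,np.argwhere(l==i)[:,::-1],0.006)[:,:2].astype(np.float32)
r=cv2.minAreaRect(P); print('tray',r,cv2.boxPoints(r).round(3).tolist(),st[i])
uv=[[389,131],[473,138],[466,223],[381,215]]; Q=plane(s,uv,.006); print(Q.round(3).tolist(),Q.mean(0))
print('gauge',plane(s,[[228,158]],.028),'stemtip',plane(s,[[231,174]],.012),'cup',plane(s,[[259,149]],.03))
E
```

```text
[301 179  20  24 215] [0.4605 0.1153 0.0125]
hull [[0.49900001287460327, 0.10199999809265137], [0.4959999918937683, 0.11999999731779099], [0.45100000500679016, 0.1469999998807907], [0.4300000071525574, 0.1420000046491623], [0.4440000057220459, 0.09399999678134918]]
[257 189  24  30 282] [0.4322 0.2489 0.0125]
hull [[0.47099998593330383, 0.24899999797344208], [0.4690000116825104, 0.2669999897480011], [0.39399999380111694, 0.27900001406669617], [0.38499999046325684, 0.26100000739097595], [0.4410000145435333, 0.20999999344348907], [0.4560000002384186, 0.21899999678134918]]
tray ((0.503662109375, -0.21619495749473572), (0.300063818693161, 0.2634757459163666), 81.85296630859375) [[0.35199999809265137, -0.34599998593330383], [0.6129999756813049, -0.382999986410141], [0.6549999713897705, -0.0860000029206276], [0.39500001072883606, -0.04899999871850014]] [ 370  130  104   96 7468]
[[0.644, -0.122, 0.006], [0.62, -0.381, 0.006], [0.359, -0.345, 0.006], [0.388, -0.09, 0.006]] [ 0.50267265 -0.23438259  0.006     ]
gauge [[0.56520308 0.36428174 0.028     ]] stemtip [[0.51927007 0.35785301 0.012     ]] cup [[0.59007287 0.27060175 0.03      ]]
```

View pics/c1.png

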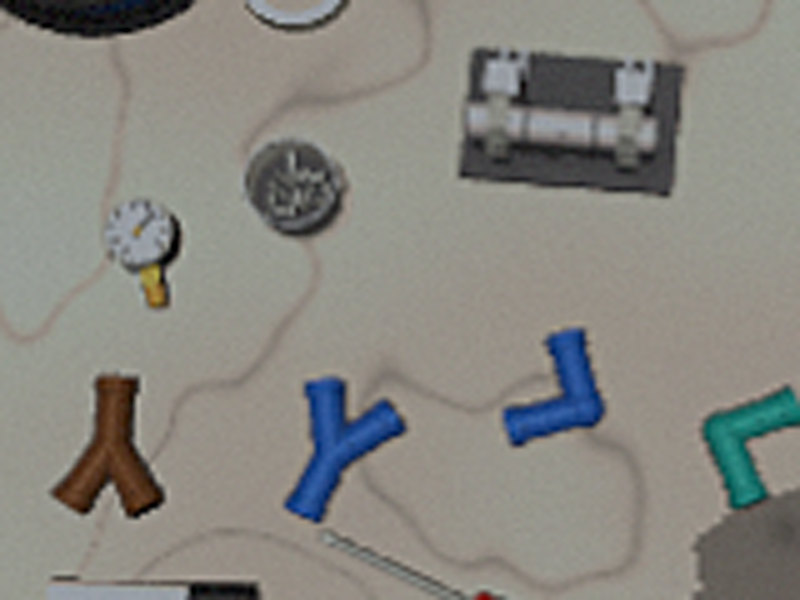

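The crop shows the Y-piece stem end at the lower left (305,510), with its legs up and right. The elbow bend is at (597,412), its x leg points up and its y leg points left. The gauge stem points down, and the tube lies across the stand with the clips opening downwards, towards the robot.

```bash
cat >> h.py <<'E'
def yaw(q): w,x,y,z=q; return np.arctan2(2*(x*y+w*z),1-2*(y*y+z*z))
def go(xyz,psi,n,start=None):
    """n equal rows from the present (or given x,y,z,psi) to TCP xyz, yaw psi (tool down)"""
    if start is None:
        st=ctrl.get_state(); p=st['position']; a=yaw(st['eef_rot'])
    else: p=np.array(start[:3]); a=start[3]
    w=(a-psi+np.pi)%(2*np.pi)-np.pi; w/=n; S=np.zeros((2,2))
    for k in range(n):
        b=a-w*k; S+=np.array([[np.cos(b),np.sin(b)],[np.sin(b),-np.cos(b)]])
    t=np.linalg.solve(S,np.array(xyz[:2])-p[:2])
    print(n,'rows',np.r_[t,(p[2]-xyz[2])/n].round(4),'wz',round(w,4))
E
python3 - <<'E'
from h import *
s=snap('top')
c=lambda *a:[[200+u/5,110+v/4.8] for u,v in a]
P=plane(s,c((305,508),(335,453),(325,385),(395,413)),.0125)[:,:2]; print('Y',P.round(3).tolist())
P=plane(s,c((597,412),(567,335),(510,428)),.0125)[:,:2]; print('elbow',P.round(3).tolist())
P=plane(s,c((470,120),(655,133)),.080)[:,:2]; print('tube',P.round(3).tolist(),P.mean(0))
f=s['frame'];cv2.imwrite('pics/c2.png',cv2.resize(f[122:232,370:490],None,fx=5,fy=5,interpolation=cv2.INTER_CUBIC))
go([.46,-.234,.33],0,10); print(yaw(ctrl.get_state()['eef_rot']))
E
```

```text
Y [[0.391, 0.267], [0.425, 0.249], [0.468, 0.255], [0.45, 0.213]]
elbow [[0.448, 0.093], [0.497, 0.11], [0.439, 0.144]]
tube [[0.618, 0.162], [0.608, 0.055]] [0.61261886 0.10867124]
10 rows [ 0.0271 -0.0306 -0.0125] wz 0.0426
0.42580578049322243
```

View pics/c2.png

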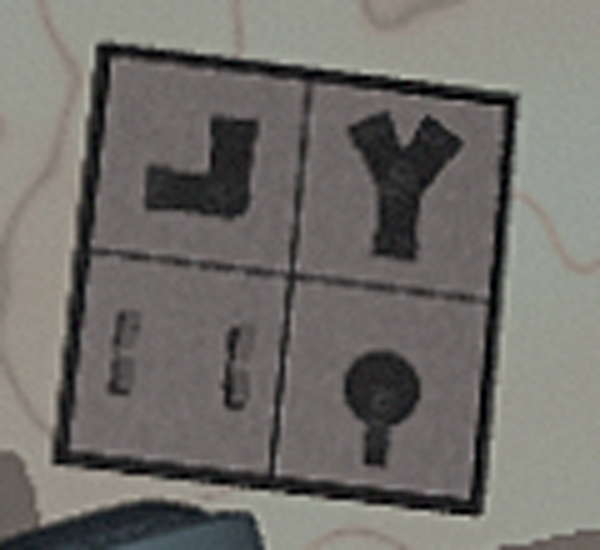

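The tray crop shows four inserts: elbow top left, Y-piece top right, saddles bottom left and gauge bottom right. The cross of the dividers is at about (292,272), and the tray is turned about 0.11 rad clockwise. I'll move over the tray and look closer.

>>> {"api": "carry_out", "payload": {
  "steps": [
    [0.027, -0.031, -0.0125, 0, 0, 0.0426, -0.28],
    [0.027, -0.031, -0.0125, 0, 0, 0.0426, -0.28],
    [0.027, -0.031, -0.0125, 0, 0, 0.0426, -0.28],
    [0.027, -0.031, -0.0125, 0, 0, 0.0426, -0.28],
    [0.027, -0.031, -0.0125, 0, 0, 0.0426, -0.28],
    [0.027, -0.031, -0.0125, 0, 0, 0.0426, -0.28],
    [0.027, -0.031, -0.0125, 0, 0, 0.0426, -0.28],
    [0.027, -0.031, -0.0125, 0, 0, 0.0426, -0.28],
    [0.027, -0.031, -0.0125, 0, 0, 0.0426, -0.28],
    [0.027, -0.031, -0.0125, 0, 0, 0.0426, -0.28]
  ],
  "newtons": 20
}}

```text
time: 1.2
position: [0.4583, -0.2289, 0.331]
eef_rot: [0.0, 1.0, -0.001, 0.0]
ft_force: [0.4, 0.2, 0.3]
grip_width: 0.06
finger_force: 0.0
```

```bash
python3 - <<'E'
from h import *
s=snap('wrist','w1'); st=ctrl.get_state(); print(st['position'],yaw(st['eef_rot']),st['joint_positions'].round(3),np.round(s['cam_to_world'],3).tolist(),s['fx'])
go([.45,.19,.33],0,10)
E
```

```text
[ 0.46170284 -0.22539302  0.33352536] 0.0020327787220533623 [-0.677 -0.162  1.747  0.003  1.553  0.892] [[-0.003, -0.96, -0.281, 0.541], [-1.0, 0.002, 0.001, -0.229], [-0.0, 0.281, -0.96, 0.511], [0.0, 0.0, 0.0, 1.0]] 301.5451647304082
10 rows [-0.0011 -0.0415  0.0004] wz 0.0002
```

View pics/w1.png

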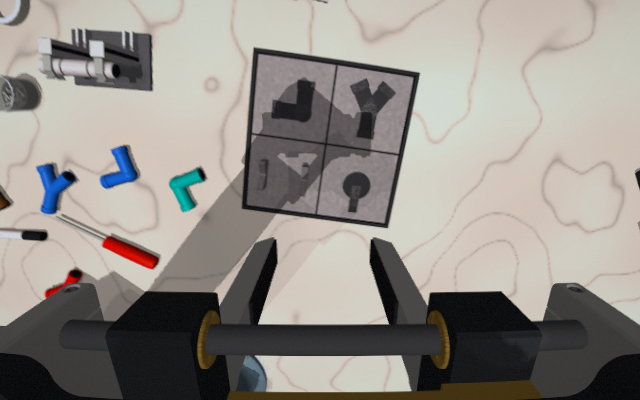

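The wrist view shows the tray with outer corners at (253,48), (419,73), (388,227) and (242,208), and the divider cross at about (326,144). Next I'll go above the parts.

>>> {"api": "carry_out", "payload": {
  "steps": [
    [-0.001, -0.0415, 0, 0, 0, 0, -0.28],
    [-0.001, -0.0415, 0, 0, 0, 0, -0.28],
    [-0.001, -0.0415, 0, 0, 0, 0, -0.28],
    [-0.001, -0.0415, 0, 0, 0, 0, -0.28],
    [-0.001, -0.0415, 0, 0, 0, 0, -0.28],
    [-0.001, -0.0415, 0, 0, 0, 0, -0.28],
    [-0.001, -0.0415, 0, 0, 0, 0, -0.28],
    [-0.001, -0.0415, 0, 0, 0, 0, -0.28],
    [-0.001, -0.0415, 0, 0, 0, 0, -0.28],
    [-0.001, -0.0415, 0, 0, 0, 0, -0.28]
  ]
}}

```text
time: 2.25
position: [0.4475, 0.186, 0.3304]
eef_rot: [0.0, 1.0, 0.0, 0.0]
ft_force: [0.4, -0.4, 0.2]
grip_width: 0.0599
finger_force: 0.0
```

```bash
cat > m.py <<'E'
from h import *
def blobs(s,lo,hi,z,amin,box):
    hsv=cv2.cvtColor(s['frame'],cv2.COLOR_BGR2HSV); m=cv2.inRange(hsv,lo,hi)
    n,l,st,ce=cv2.connectedComponentsWithStats(m); out=[]
    for i in range(1,n):
        if st[i,4]<amin: continue
        P=plane(s,np.argwhere(l==i)[:,::-1],z)[:,:2]
        if not(box[0]<P[:,0].mean()<box[1] and box[2]<P[:,1].mean()<box[3]): continue
        out.append((st[i],P))
    return out
E
python3 - <<'E'
from m import *
T=ctrl.snapshot
s=snap('wrist','w2'); 
for st,P in blobs(s,(104,120,50),(125,255,255),.0125,100,(.3,.6,0,.35)):
    h=cv2.convexHull(P.astype(np.float32)); print(st,P.mean(0).round(4),cv2.approxPolyDP(h,.005,True)[:,0].round(3).tolist())
print(ctrl.get_state()['position'])
# tray from w1, stored pose: same camera offset
t=np.array([.541,-.229,.511]);R=np.array([[-.003,-.96,-.281],[-1,.002,.001],[0,.281,-.96]])
M=np.eye(4);M[:3,:3]=R;M[:3,3]=t; s1=dict(s,cam_to_world=M)
print(s['cam_to_world'].round(3).tolist())
Q=plane(s1,[[253,48],[419,73],[388,227],[242,208],[326,144]],.006)[:,:2]; print('wrist',Q.round(3).tolist(),Q[:4].mean(0))
s=snap('top');cc=np.array([(97,43),(518,93),(480,515),(52,463),(292,272)])/5+[370,122]
Q=plane(s,cc,.006)[:,:2]; print('top',Q.round(3).tolist(),Q[:4].mean(0))
E
```

```text
[345 138  36  44 729] [0.4603 0.1168] [[0.5, 0.10499999672174454], [0.49399998784065247, 0.125], [0.45100000500679016, 0.15000000596046448], [0.42899999022483826, 0.14399999380111694], [0.44600000977516174, 0.09300000220537186]]
[268 156  42  52 904] [0.4321 0.2505] [[0.47099998593330383, 0.24699999392032623], [0.46799999475479126, 0.26899999380111694], [0.39100000262260437, 0.2809999883174896], [0.3840000033378601, 0.2619999945163727], [0.4410000145435333, 0.20999999344348907], [0.4580000042915344, 0.22100000083446503]]
[0.44659728 0.19064124 0.33024014]
[[-0.0, -0.96, -0.281, 0.53], [-1.0, 0.0, 0.0, 0.186], [-0.0, 0.281, -0.96, 0.51], [0.0, 0.0, 0.0, 1.0]]
wrist [[0.648, -0.121], [0.611, -0.379], [0.355, -0.344], [0.391, -0.086], [0.501, -0.234]] [ 0.50146485 -0.23282477]
top [[0.646, -0.124], [0.611, -0.382], [0.353, -0.345], [0.389, -0.088], [0.502, -0.237]] [ 0.49973896 -0.23453309]
```

View pics/w2.png

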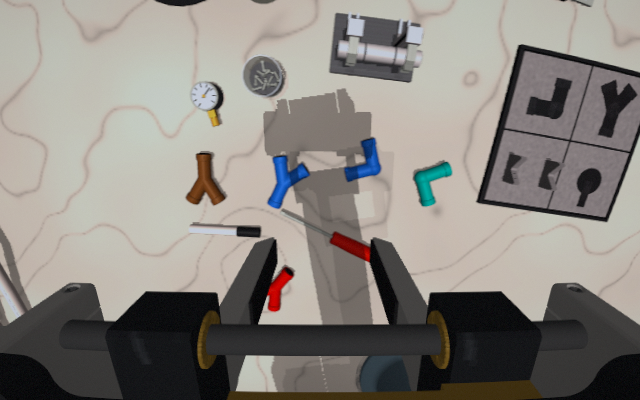

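The wrist view agrees with the top view within 2 mm. Elbow mid is about (0.465,0.124) at yaw 0.27. The tray centre is (0.501,-0.2345) at yaw -0.14. First I'll take the elbow.

```bash
python3 - <<'E'
from h import *
go([.481,.109,.06],.27,10)
E
```

```text
10 rows [0.0024 0.0083 0.027 ] wz -0.0264
```

>>> {"api": "carry_out", "payload": {
  "steps": [
    [0.0024, 0.0083, 0.027, 0, 0, -0.0264, -0.28],
    [0.0024, 0.0083, 0.027, 0, 0, -0.0264, -0.28],
    [0.0024, 0.0083, 0.027, 0, 0, -0.0264, -0.28],
    [0.0024, 0.0083, 0.027, 0, 0, -0.0264, -0.28],
    [0.0024, 0.0083, 0.027, 0, 0, -0.0264, -0.28],
    [0.0024, 0.0083, 0.027, 0, 0, -0.0264, -0.28],
    [0.0024, 0.0083, 0.027, 0, 0, -0.0264, -0.28],
    [0.0024, 0.0083, 0.027, 0, 0, -0.0264, -0.28],
    [0.0024, 0.0083, 0.027, 0, 0, -0.0264, -0.28],
    [0.0024, 0.0083, 0.027, 0, 0, -0.0264, -0.28]
  ]
}}

```text
time: 3.35
position: [0.4815, 0.1037, 0.0594]
eef_rot: [0.0, 0.991, 0.132, 0.0]
ft_force: [-0.3, -0.2, 0.2]
grip_width: 0.0604
finger_force: 0.0
```

```bash
python3 - <<'E'
from h import *
s=snap('wrist','w3'); st=ctrl.get_state(); print(st['position'],yaw(st['eef_rot']))
go([.481,.109,.003],.27,4)
E
```

```text
[0.47857573 0.10288711 0.05514345] 0.26374650990030474
4 rows [ 0.001  -0.0013  0.013 ] wz -0.0016
```

View pics/w3.png

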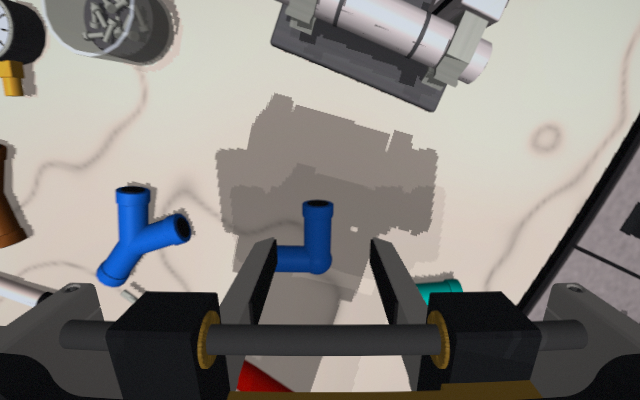

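The view shows the elbow's x leg upright at column 317, centred between the fingers (centre 320) and well aligned. The position readings seem noisy by a few mm, so I'll check that and then descend.

```bash
python3 - <<'E'
from h import *
for i in range(5):
    s=snap('wrist'); st=ctrl.get_state(); print(st['position'].round(4),s['cam_to_world'][:3,3].round(4),round(yaw(st['eef_rot']),4),st['joint_positions'].round(4)[:3])
E
```

```text
[0.4786 0.1036 0.057 ] [0.5596 0.1243 0.2341] 0.2617 [-0.0186  0.0706  2.0535]
[0.48   0.1042 0.0591] [0.5597 0.1248 0.2359] 0.2617 [-0.0175  0.0681  2.0515]
[0.4813 0.1046 0.0607] [0.5605 0.1253 0.2383] 0.2623 [-0.0167  0.0663  2.0499]
[0.4822 0.1048 0.0616] [0.5612 0.1258 0.2401] 0.2629 [-0.0161  0.0652  2.049 ]
[0.4825 0.1051 0.0621] [0.5616 0.1261 0.2413] 0.2635 [-0.0157  0.0646  2.0486]
```

>>> {"api": "carry_out", "payload": {
  "steps": [
    [0, -0.001, 0.013, 0, 0, 0, -0.28],
    [0, -0.001, 0.013, 0, 0, 0, -0.28],
    [0, -0.0005, 0.012, 0, 0, 0, -0.28],
    [0, 0, 0.009, 0, 0, 0, -0.28],
    [0, 0, 0.006, 0, 0, 0, -0.28],
    [0, 0, 0.003, 0, 0, 0, -0.28],
    [0, 0, 0.001, 0, 0, 0, -0.28],
    [0, 0, 0, 0, 0, 0, 1],
    [0, 0, 0, 0, 0, 0, 1],
    [0, 0, 0, 0, 0, 0, 1]
  ]
}}

```text
time: 4.65
position: [0.4812, 0.1076, 0.0039]
eef_rot: [0.0, 0.991, 0.132, 0.0]
ft_force: [-0.4, 0.1, -0.5]
grip_width: 0.0395
finger_force: 0.0
```

>>> {"api": "carry_out", "payload": {
  "steps": [
    [0, 0, 0, 0, 0, 0, 1],
    [0, 0, 0, 0, 0, 0, 1],
    [0, 0, 0, 0, 0, 0, 1],
    [0, 0, 0, 0, 0, 0, 1],
    [0, 0, -0.01, 0, 0, 0, 1],
    [0, 0, -0.02, 0, 0, 0, 1],
    [0, 0, -0.025, 0, 0, 0, 1],
    [0, 0, -0.025, 0, 0, 0, 1],
    [0, 0, -0.015, 0, 0, 0, 1],
    [0, 0, -0.005, 0, 0, 0, 1]
  ]
}}

```text
time: 5.65
position: [0.4822, 0.1076, 0.106]
eef_rot: [0.0, 0.991, 0.132, 0.002]
ft_force: [0.1, 0.4, -0.2]
grip_width: 0.0212
finger_force: 20.0
```

```bash
python3 - <<'E'
from h import *
st=ctrl.get_state(); print(st['position'],yaw(st['eef_rot']),st['grip_width'])
go([.5795,-.2016,.08],-.14,10)
E
```

```text
[0.48215319 0.10757033 0.10597028] 0.2638661285600727 0.021188903946841885
10 rows [0.0072 0.0318 0.0026] wz 0.0404
```

>>> {"api": "carry_out", "payload": {
  "steps": [
    [0.0072, 0.0318, 0.0026, 0, 0, 0.0404, 1],
    [0.0072, 0.0318, 0.0026, 0, 0, 0.0404, 1],
    [0.0072, 0.0318, 0.0026, 0, 0, 0.0404, 1],
    [0.0072, 0.0318, 0.0026, 0, 0, 0.0404, 1],
    [0.0072, 0.0318, 0.0026, 0, 0, 0.0404, 1],
    [0.0072, 0.0318, 0.0026, 0, 0, 0.0404, 1],
    [0.0072, 0.0318, 0.0026, 0, 0, 0.0404, 1],
    [0.0072, 0.0318, 0.0026, 0, 0, 0.0404, 1],
    [0.0072, 0.0318, 0.0026, 0, 0, 0.0404, 1],
    [0.0072, 0.0318, 0.0026, 0, 0, 0.0404, 1]
  ]
}}

```text
time: 6.65
position: [0.5775, -0.2025, 0.0766]
eef_rot: [-0.0, 0.997, -0.071, -0.001]
ft_force: [-0.8, 0.5, -0.4]
grip_width: 0.0209
finger_force: 20.0
```

```bash
python3 - <<'E'
from m import *
for i in range(5): snap('wrist')
s=snap('wrist','w4'); st=ctrl.get_state(); print(st['position'],yaw(st['eef_rot']),st['grip_width'])
go([.5795,-.2016,.011],-.14,1)
for st,P in blobs(s,(104,120,50),(125,255,255),.09,100,(.4,.8,-.5,.0)):
    h=cv2.convexHull(P.astype(np.float32)); print(st,P.mean(0).round(4),cv2.approxPolyDP(h,.005,True)[:,0].round(3).tolist())
E
```

```text
[ 0.57743118 -0.20029576  0.07694272] -0.13920925610454124 0.021701650393475644
1 rows [0.0022 0.001  0.0659] wz 0.0008
[ 300  223   44   95 3169] [ 0.5685 -0.1986] [[0.6000000238418579, -0.19200000166893005], [0.5410000085830688, -0.18000000715255737], [0.5360000133514404, -0.1979999989271164], [0.5490000247955322, -0.20800000429153442], [0.5960000157356262, -0.2150000035762787]]
[246 278  28  15 353] [ 0.5654 -0.1582] [[0.5699999928474426, -0.15199999511241913], [0.5619999766349792, -0.14900000393390656], [0.5600000023841858, -0.164000004529953], [0.5669999718666077, -0.1679999977350235]]
```

View pics/w4.png

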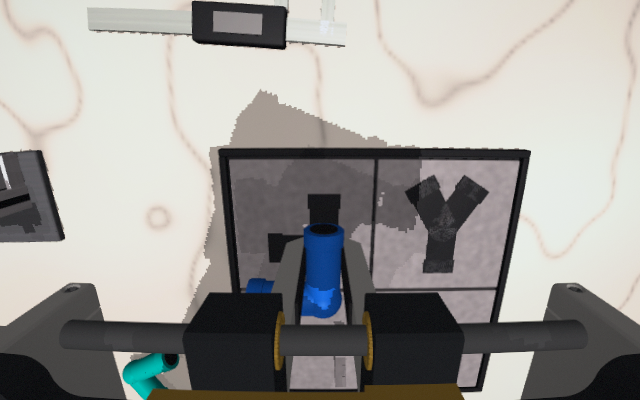

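The held elbow sits aligned with the tool, with its leg end at (323,228). The silhouette peeks out with its x-leg end at (324,195) and its y-leg end at (269,248). I'll compute the offsets.

```bash
python3 - <<'E'
from m import *
s=snap('wrist'); p=ctrl.get_state()['position']; print(p)
c,sn=np.cos(-.14),np.sin(-.14);R=np.array([[c,-sn],[sn,c]])
e=plane(s,[[323,225]],p[2]+.0085+.0115)[0,:2]; print('held mid',e-R@[.0295,-.0185], 'tool frame of grip', R.T@(e-p[:2]))
a=plane(s,[[324,195]],.006)[0,:2]; b=plane(s,[[269,248]],.006)[0,:2]
print('sil',a,b, 'mid x from a',R.T@a-[.0295,-.0185],'from b',R.T@b-[-.0185,.0295], 'expected',R.T@[.5707,-.1817])
y=plane(s,[[438,272],[438,222]],.006)[:,:2]; print('Y stem end, junction',R.T@y[0]+[.042,0],R.T@[.5535,-.3045])
E
```

```text
[ 0.57758079 -0.20014155  0.07715177]
held mid [ 0.57579971 -0.1811949 ] tool frame of grip [2.50924754e-02 1.27341331e-05]
sil [ 0.59672065 -0.20357949] [ 0.55472642 -0.14746798] mid x from a [ 0.58979045 -0.09981941] from b [ 0.58837711 -0.0981169 ] expected [ 0.59047125 -0.10028499]
Y stem end, junction [ 0.58726885 -0.22502224] [ 0.59057543 -0.22428366]
```

>>> {"api": "carry_out", "payload": {
  "steps": [
    [-0.0025, 0, 0.014, 0, 0, 0, 1],
    [-0.0025, 0, 0.015, 0, 0, 0, 1],
    [0, 0, 0.014, 0, 0, 0, 1],
    [0, 0, 0.011, 0, 0, 0, 1],
    [0, 0, 0.007, 0, 0, 0, 1],
    [0, 0, 0.003, 0, 0, 0, 1],
    [0, 0, 0.0015, 0, 0, 0, 1],
    [0, 0, 0, 0, 0, 0, 1],
    [0, 0, 0, 0, 0, 0, 0],
    [0, 0, 0, 0, 0, 0, -0.2]
  ]
}}

```text
time: 8.0
position: [0.5733, -0.2009, 0.0122]
eef_rot: [0.0, 0.998, -0.07, 0.0]
ft_force: [-0.4, -0.0, 0.2]
grip_width: 0.034
finger_force: 0.0
```

>>> {"api": "carry_out", "payload": {
  "steps": [
    [0, 0, 0, 0, 0, 0, -0.2],
    [0, 0, 0, 0, 0, 0, -0.2],
    [0, 0, 0, 0, 0, 0, -0.2],
    [0, 0, -0.01, 0, 0, 0, -0.2],
    [0, 0, -0.025, 0, 0, 0, -0.2],
    [0, 0, -0.035, 0, 0, 0, -0.2],
    [0, 0, -0.04, 0, 0, 0, -0.2],
    [0, 0, -0.035, 0, 0, 0, -0.2],
    [0, 0, -0.02, 0, 0, 0, -0.2],
    [0, 0, -0.005, 0, 0, 0, -0.2]
  ]
}}

```text
time: 9.0
position: [0.5747, -0.2016, 0.1863]
eef_rot: [0.001, 0.998, -0.07, 0.003]
ft_force: [-0.2, 0.4, -0.9]
grip_width: 0.0567
finger_force: 0.0
```

```bash
python3 - <<'E'
from m import *
s=snap('wrist','w5'); st=ctrl.get_state(); print(st['position'],yaw(st['eef_rot']),st['grip_width'])
for st,P in blobs(s,(104,120,50),(125,255,255),.0185,100,(.4,.8,-.5,.0)):
    h=cv2.convexHull(P.astype(np.float32)); print(st,P.mean(0).round(4),cv2.approxPolyDP(h,.005,True)[:,0].round(3).tolist())
go([.41,.257,.14],-.45,13)
E
```

```text
[ 0.57410462 -0.20129911  0.18494939] -0.1401230011062377 0.056356130948371566
[ 281  177   53   51 1514] [ 0.5568 -0.1857] [[0.5899999737739563, -0.2150000035762787], [0.5929999947547913, -0.19300000369548798], [0.5630000233650208, -0.15199999511241913], [0.5379999876022339, -0.1469999998807907], [0.5320000052452087, -0.20100000500679016]]
13 rows [-0.0221 -0.0304  0.0035] wz 0.0238
```

View pics/w5.png

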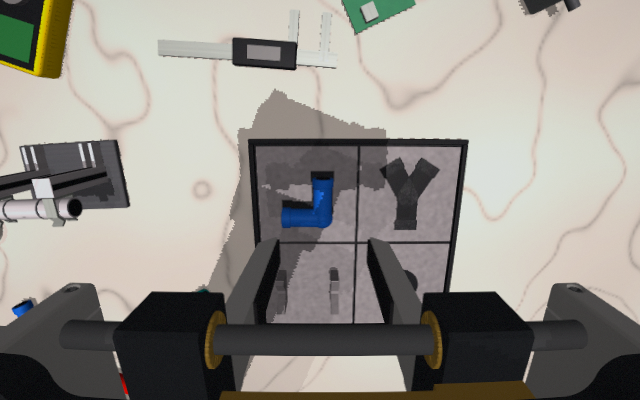

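The elbow lies flat on its insert, about 5 mm nearer the robot than its silhouette, which is within tolerance. The Y insert is clear. Next is the Y-piece: grip point (0.407,0.262), yaw -0.447.

```bash
python3 - <<'E'
from h import *
print(ctrl.get_state()['position']);go([.407,.262,.08],-.447,14)
E
```

```text
[ 0.57410462 -0.20129911  0.18494939]
14 rows [-0.0208 -0.0286  0.0075] wz 0.0219
```

>>> {"api": "carry_out", "payload": {
  "steps": [
    [-0.0208, -0.0286, 0.0075, 0, 0, 0.0219, -0.2],
    [-0.0208, -0.0286, 0.0075, 0, 0, 0.0219, -0.2],
    [-0.0208, -0.0286, 0.0075, 0, 0, 0.0219, -0.2],
    [-0.0208, -0.0286, 0.0075, 0, 0, 0.0219, -0.2],
    [-0.0208, -0.0286, 0.0075, 0, 0, 0.0219, -0.2],
    [-0.0208, -0.0286, 0.0075, 0, 0, 0.0219, -0.2],
    [-0.0208, -0.0286, 0.0075, 0, 0, 0.0219, -0.2],
    [-0.0208, -0.0286, 0.0075, 0, 0, 0.0219, -0.2],
    [-0.0208, -0.0286, 0.0075, 0, 0, 0.0219, -0.2],
    [-0.0208, -0.0286, 0.0075, 0, 0, 0.0219, -0.2]
  ]
}}

```text
time: 10.05
position: [0.4368, 0.1269, 0.1052]
eef_rot: [0.0, 0.984, -0.179, -0.001]
ft_force: [1.3, 1.2, -0.1]
grip_width: 0.0564
finger_force: 0.0
```

>>> {"api": "carry_out", "payload": {
  "steps": [
    [-0.0208, -0.0286, 0.0075, 0, 0, 0.0219, -0.2],
    [-0.0208, -0.0286, 0.0075, 0, 0, 0.0219, -0.2],
    [-0.0208, -0.0286, 0.0075, 0, 0, 0.0219, -0.2],
    [-0.0208, -0.0286, 0.0075, 0, 0, 0.0219, -0.2],
    [0, 0, 0, 0, 0, 0, -0.2],
    [0, 0, 0, 0, 0, 0, -0.2],
    [0, 0, 0, 0, 0, 0, -0.2],
    [0, 0, 0, 0, 0, 0, -0.2],
    [0, 0, 0, 0, 0, 0, -0.2],
    [0, 0, 0, 0, 0, 0, -0.2]
  ]
}}

```text
time: 11.05
position: [0.406, 0.2627, 0.0772]
eef_rot: [-0.0, 0.975, -0.222, 0.0]
ft_force: [-0.2, -0.1, -0.5]
grip_width: 0.0568
finger_force: 0.0
```

```bash
python3 - <<'E'
from m import *
s=snap('wrist','w6'); st=ctrl.get_state(); print(st['position'],yaw(st['eef_rot']),st['joint_positions'].round(2))
go([.407,.262,.004],-.447,1)
a=-.447;R=np.array([[np.cos(a),-np.sin(a)],[np.sin(a),np.cos(a)]])
hsv=cv2.cvtColor(s['frame'],cv2.COLOR_BGR2HSV); m=cv2.inRange(hsv,(104,120,50),(125,255,255))
n,l,S,ce=cv2.connectedComponentsWithStats(m)
for i in range(1,n):
    if S[i,4]>200: print(S[i],ce[i])
E
```

```text
[0.40592335 0.26278933 0.07714855] -0.4477398326806699 [0.34 0.02 2.07 0.   1.06 2.36]
1 rows [0.0013 0.0002 0.0731] wz -0.0007
[ 283  139   84  107 3980] [324.17336683 184.19673367]
```

View pics/w6.png

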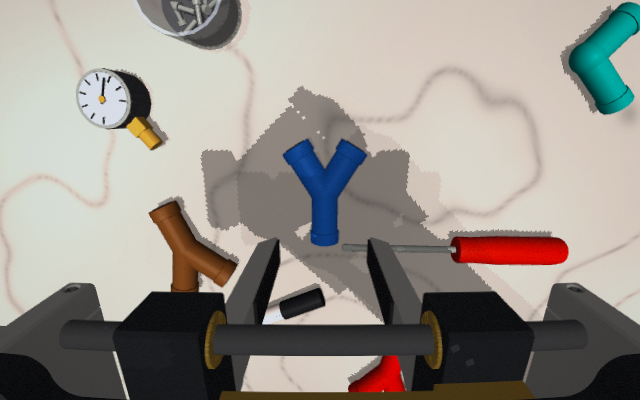

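The view shows the Y-piece aligned with the tool and centred between the fingers, with its stem at column 324. The screwdriver shaft ends beside the stem collar, clear of the pads. Going down to grip.

>>> {"api": "carry_out", "payload": {
  "steps": [
    [0.001, 0, 0.015, 0, 0, 0, -0.2],
    [0, 0, 0.016, 0, 0, 0, -0.2],
    [0, 0, 0.015, 0, 0, 0, -0.2],
    [0, 0, 0.012, 0, 0, 0, -0.2],
    [0, 0, 0.008, 0, 0, 0, -0.2],
    [0, 0, 0.005, 0, 0, 0, -0.2],
    [0, 0, 0.002, 0, 0, 0, 1],
    [0, 0, 0, 0, 0, 0, 1],
    [0, 0, 0, 0, 0, 0, 1],
    [0, 0, 0, 0, 0, 0, 1]
  ]
}}

```text
time: 12.1
position: [0.4069, 0.2629, 0.0044]
eef_rot: [-0.0, 0.975, -0.221, 0.0]
ft_force: [0.1, 0.2, 0.2]
grip_width: 0.0276
finger_force: 0.0
```

>>> {"api": "carry_out", "payload": {
  "steps": [
    [0, 0, 0, 0, 0, 0, 1],
    [0, 0, 0, 0, 0, 0, 1],
    [0, 0, 0, 0, 0, 0, 1],
    [0, 0, -0.01, 0, 0, 0, 1],
    [0, 0, -0.02, 0, 0, 0, 1],
    [0, 0, -0.025, 0, 0, 0, 1],
    [0, 0, -0.025, 0, 0, 0, 1],
    [0, 0, -0.015, 0, 0, 0, 1],
    [0, 0, -0.005, 0, 0, 0, 1],
    [0, 0, 0, 0, 0, 0, 1]
  ]
}}

```text
time: 13.1
position: [0.4069, 0.2629, 0.1047]
eef_rot: [-0.0, 0.975, -0.222, 0.001]
ft_force: [0.7, -0.0, -1.5]
grip_width: 0.0213
finger_force: 20.0
```

```bash
python3 - <<'E'
from m import *
st=ctrl.get_state(); print(st['position'],yaw(st['eef_rot']),st['grip_width'])
a=-.14;R=np.array([[np.cos(a),-np.sin(a)],[np.sin(a),np.cos(a)]])
t=np.array([.5535,-.3045])+R@[-.020-.001,0]; print(t)
go([*t,.09],a,15)
E
```

```text
[0.40686029 0.26291288 0.10471248] -0.4467997029422875 0.02134215918714401
[ 0.53270546 -0.30156959]
15 rows [0.0193 0.0335 0.001 ] wz -0.0205
```

>>> {"api": "carry_out", "payload": {
  "steps": [
    [0.0193, 0.0335, 0.001, 0, 0, -0.0205, 1],
    [0.0193, 0.0335, 0.001, 0, 0, -0.0205, 1],
    [0.0193, 0.0335, 0.001, 0, 0, -0.0205, 1],
    [0.0193, 0.0335, 0.001, 0, 0, -0.0205, 1],
    [0.0193, 0.0335, 0.001, 0, 0, -0.0205, 1],
    [0.0193, 0.0335, 0.001, 0, 0, -0.0205, 1],
    [0.0193, 0.0335, 0.001, 0, 0, -0.0205, 1],
    [0.0193, 0.0335, 0.001, 0, 0, -0.0205, 1],
    [0.0193, 0.0335, 0.001, 0, 0, -0.0205, 1],
    [0.0193, 0.0335, 0.001, 0, 0, -0.0205, 1]
  ]
}}

```text
time: 14.1
position: [0.4702, -0.1189, 0.0926]
eef_rot: [-0.0, 0.993, -0.12, -0.001]
ft_force: [-0.0, 0.5, -0.1]
grip_width: 0.0217
finger_force: 20.0
```

>>> {"api": "carry_out", "payload": {
  "steps": [
    [0.0193, 0.0335, 0.001, 0, 0, -0.0205, 1],
    [0.0193, 0.0335, 0.001, 0, 0, -0.0205, 1],
    [0.0193, 0.0335, 0.001, 0, 0, -0.0205, 1],
    [0.0193, 0.0335, 0.001, 0, 0, -0.0205, 1],
    [0.0193, 0.0335, 0.001, 0, 0, -0.0205, 1],
    [0, 0, 0, 0, 0, 0, 1],
    [0, 0, 0, 0, 0, 0, 1],
    [0, 0, 0, 0, 0, 0, 1],
    [0, 0, 0, 0, 0, 0, 1],
    [0, 0, 0, 0, 0, 0, 1]
  ]
}}

```text
time: 15.1
position: [0.532, -0.3, 0.0889]
eef_rot: [-0.0, 0.998, -0.069, -0.0]
ft_force: [1.2, 0.8, -0.4]
grip_width: 0.0214
finger_force: 20.0
```

```bash
python3 - <<'E'
from m import *
s=snap('wrist','w7');st=ctrl.get_state(); print(st['position'],yaw(st['eef_rot']),st['grip_width'])
go([.5327,-.3016,.0115],-.14,1)
E
```

```text
[ 0.5321424  -0.30019542  0.08904158] -0.1384175900323246 0.021300655844269104
1 rows [0.0007 0.0013 0.0775] wz 0.0016
```

View pics/w7.png

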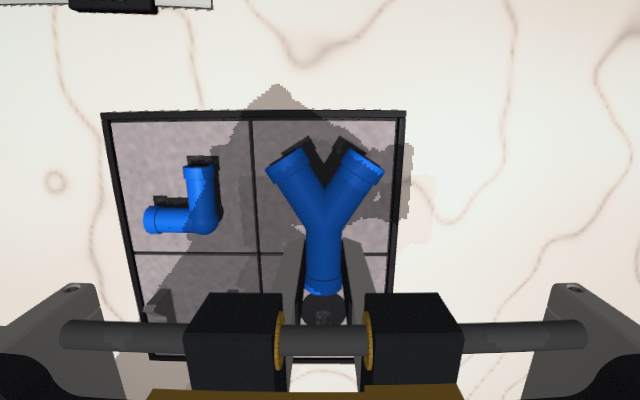

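The Y-piece is held straight over its silhouette, with the legs at (290,165) and (360,165). Lowering and releasing.

>>> {"api": "carry_out", "payload": {
  "steps": [
    [0.0005, 0.001, 0.015, 0, 0, 0, 1],
    [0, 0, 0.017, 0, 0, 0, 1],
    [0, 0, 0.016, 0, 0, 0, 1],
    [0, 0, 0.013, 0, 0, 0, 1],
    [0, 0, 0.009, 0, 0, 0, 1],
    [0, 0, 0.005, 0, 0, 0, 1],
    [0, 0, 0.002, 0, 0, 0, 1],
    [0, 0, 0, 0, 0, 0, 1],
    [0, 0, 0, 0, 0, 0, 0],
    [0, 0, 0, 0, 0, 0, -0.3]
  ]
}}

```text
time: 16.15
position: [0.5329, -0.3024, 0.0122]
eef_rot: [0.0, 0.998, -0.07, 0.0]
ft_force: [0.4, -0.3, -0.2]
grip_width: 0.0342
finger_force: 0.0
```

>>> {"api": "carry_out", "payload": {
  "steps": [
    [0, 0, 0, 0, 0, 0, -0.3],
    [0, 0, 0, 0, 0, 0, -0.3],
    [0, 0, -0.005, 0, 0, 0, -0.3],
    [0, 0, -0.015, 0, 0, 0, -0.3],
    [0, 0, -0.025, 0, 0, 0, -0.3],
    [0, 0, -0.035, 0, 0, 0, -0.3],
    [0, 0, -0.035, 0, 0, 0, -0.3],
    [0, 0, -0.035, 0, 0, 0, -0.3],
    [0, 0, -0.02, 0, 0, 0, -0.3],
    [0, 0, -0.01, 0, 0, 0, -0.3]
  ]
}}

```text
time: 17.15
position: [0.5337, -0.303, 0.1962]
eef_rot: [0.002, 0.998, -0.07, 0.002]
ft_force: [0.4, 0.4, -0.1]
grip_width: 0.0612
finger_force: 0.0
```

```bash
python3 - <<'E'
from m import *
st=ctrl.get_state(); p=st['position']; print(p,st['grip_width'])
s=snap('wrist')
for st,P in blobs(s,(104,120,50),(125,255,255),.0185,100,(.4,.8,-.5,.0)):
    h=cv2.convexHull(P.astype(np.float32)); print(st,P.mean(0).round(4),cv2.approxPolyDP(h,.005,True)[:,0].round(3).tolist())
s=snap('top'); f=s['frame']; hsv=cv2.cvtColor(f,cv2.COLOR_BGR2HSV)
# gauge from top view: brass stem and bright dial
b=blobs(s,(15,120,60),(35,255,255),.012,5,(.45,.65,.3,.42))
for t,P in b: print('brass',t,P.mean(0))
d=blobs(s,(0,0,150),(180,40,255),.028,20,(.53,.6,.33,.4))
for t,P in d: print('dial',t,P.mean(0))
# same through earlier wrist picture w2 (camera pose printed then)
M=np.eye(4);M[:3,:3]=[[0,-.96,-.281],[-1,0,0],[0,.281,-.96]];M[:3,3]=[.530,.186,.510]
w=snap('wrist'); w['frame']=cv2.imread('pics/w2.png'); w['cam_to_world']=M
for t,P in blobs(w,(15,120,60),(35,255,255),.012,10,(.45,.65,.3,.42)): print('w2 brass',t,P.mean(0))
for t,P in blobs(w,(0,0,170),(180,60,255),.028,40,(.53,.6,.33,.4)): print('w2 dial',t,P.mean(0))
print('w2 clicks',plane(w,[[207,96]],.028),'cup',plane(w,[[264,75]],.055),'tube',plane(w,[[342,47],[420,60]],.08))
E
```

```text
[ 0.5337288  -0.3029904   0.19620785] 0.06120275620315641
[ 293  135   59   75 2028] [ 0.5613 -0.3061] [[0.6010000109672546, -0.29600000381469727], [0.5910000205039978, -0.2759999930858612], [0.5130000114440918, -0.2879999876022339], [0.5090000033378601, -0.3070000112056732], [0.5809999704360962, -0.34299999475479126], [0.5960000157356262, -0.32600000500679016]]
[ 192  154   53   51 1543] [ 0.5576 -0.1842] [[0.5899999737739563, -0.21299999952316284], [0.5929999947547913, -0.19099999964237213], [0.5619999766349792, -0.14800000190734863], [0.5400000214576721, -0.14399999380111694], [0.531000018119812, -0.1940000057220459], [0.5360000133514404, -0.20399999618530273]]
brass [228 165   5   9  31] [0.53443695 0.36015274]
w2 brass [208 109  11  17 121] [0.53440306 0.36176239]
w2 clicks [[0.56511728 0.36315102 0.028     ]] cup [[0.59049  0.269296 0.055   ]] tube [[0.62141444 0.16129054 0.08      ]
 [0.60658432 0.05770385 0.08      ]]
```

The Y-piece is placed within 1 mm. The gauge is at about (0.565,0.3635), yaw about 0.1. Next I'll fly there high, over the stand and the cup.

```bash
python3 - <<'E'
from h import *
go([.565,.3635,.15],.1,17)
E
```

```text
17 rows [ 0.0009 -0.0393  0.0025] wz -0.0141
```

>>> {"api": "carry_out", "payload": {
  "steps": [
    [0.0009, -0.0393, 0.0025, 0, 0, -0.0141, -0.3],
    [0.0009, -0.0393, 0.0025, 0, 0, -0.0141, -0.3],
    [0.0009, -0.0393, 0.0025, 0, 0, -0.0141, -0.3],
    [0.0009, -0.0393, 0.0025, 0, 0, -0.0141, -0.3],
    [0.0009, -0.0393, 0.0025, 0, 0, -0.0141, -0.3],
    [0.0009, -0.0393, 0.0025, 0, 0, -0.0141, -0.3],
    [0.0009, -0.0393, 0.0025, 0, 0, -0.0141, -0.3],
    [0.0009, -0.0393, 0.0025, 0, 0, -0.0141, -0.3],
    [0.0009, -0.0393, 0.0025, 0, 0, -0.0141, -0.3],
    [0.0009, -0.0393, 0.0025, 0, 0, -0.0141, -0.3]
  ]
}}

```text
time: 18.3
position: [0.5699, 0.0904, 0.1647]
eef_rot: [-0.0, 1.0, 0.001, -0.002]
ft_force: [-0.1, 0.5, -0.2]
grip_width: 0.0611
finger_force: 0.0
```

>>> {"api": "carry_out", "payload": {
  "steps": [
    [0.0009, -0.0393, 0.0025, 0, 0, -0.0141, -0.3],
    [0.0009, -0.0393, 0.0025, 0, 0, -0.0141, -0.3],
    [0.0009, -0.0393, 0.0025, 0, 0, -0.0141, -0.3],
    [0.0009, -0.0393, 0.0025, 0, 0, -0.0141, -0.3],
    [0.0009, -0.0393, 0.0025, 0, 0, -0.0141, -0.3],
    [0.0009, -0.0393, 0.0025, 0, 0, -0.0141, -0.3],
    [0.0009, -0.0393, 0.0025, 0, 0, -0.0141, -0.3],
    [0, 0, 0, 0, 0, 0, -0.3],
    [0, 0, 0, 0, 0, 0, -0.3],
    [0, 0, 0, 0, 0, 0, -0.3]
  ]
}}

```text
time: 19.3
position: [0.5651, 0.3625, 0.1483]
eef_rot: [0.001, 0.999, 0.05, -0.001]
ft_force: [-0.6, 0.8, -0.3]
grip_width: 0.0613
finger_force: 0.0
```

```bash
python3 - <<'E'
from m import *
for i in range(2): snap('wrist')
s=snap('wrist','w8');st=ctrl.get_state(); print(st['position'],yaw(st['eef_rot']),st['grip_width'])
for t,P in blobs(s,(15,120,60),(35,255,255),.012,30,(.45,.65,.3,.42)):
    r=cv2.minAreaRect(P.astype(np.float32)); print('brass',t,P.mean(0),r)
    v=P-P.mean(0); u=np.linalg.svd(v,full_matrices=False)[2][0]; print(np.arctan2(u[1],u[0]))
E
```

```text
[0.5657944  0.36246549 0.14936672] 0.09861748099415882 0.0613851988997698
brass [317 220  12  19 185] [0.52948878 0.35893473] ((0.529097855091095, 0.359023779630661), (0.021590061485767365, 0.011556918732821941), 11.840659141540527)
-2.915608181775777
```

View pics/w8.png

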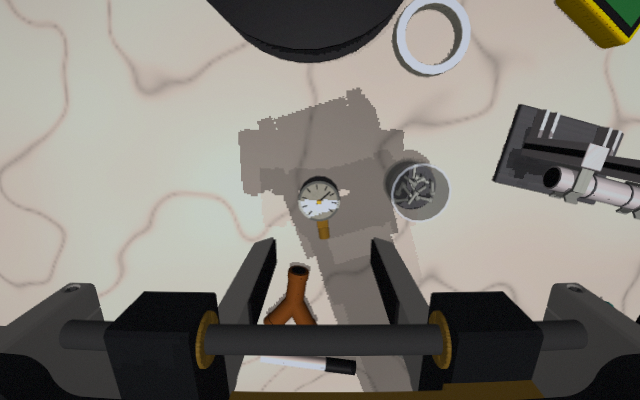

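The view shows the gauge dial at (319,202) with the brass stem at (323,229), centred between the fingers. The cup is at (420,190), well clear to the right. Descending with a small yaw trim.

>>> {"api": "carry_out", "payload": {
  "steps": [
    [0, 0, 0.02, 0, 0, -0.035, -0.3],
    [0, 0, 0.03, 0, 0, -0.035, -0.3],
    [0, 0, 0.032, 0, 0, 0, -0.3],
    [0, 0, 0.027, 0, 0, 0, -0.3],
    [0, 0, 0.018, 0, 0, 0, -0.3],
    [0, 0, 0.01, 0, 0, 0, -0.3],
    [0, 0, 0.005, 0, 0, 0, -0.3],
    [0, 0, 0.001, 0, 0, 0, -0.3],
    [0, 0, 0, 0, 0, 0, -0.3],
    [0, 0, 0, 0, 0, 0, 1]
  ],
  "newtons": 30
}}

```text
time: 20.45
position: [0.5664, 0.3642, 0.0078]
eef_rot: [-0.0, 0.996, 0.085, 0.001]
ft_force: [1.1, -0.2, 0.3]
grip_width: 0.0561
finger_force: 0.0
```

>>> {"api": "carry_out", "payload": {
  "steps": [
    [0, 0, 0, 0, 0, 0, 1],
    [0, 0, 0, 0, 0, 0, 1],
    [0, 0, 0, 0, 0, 0, 1],
    [0, 0, -0.01, 0, 0, 0, 1],
    [0, 0, -0.02, 0, 0, 0, 1],
    [0, 0, -0.03, 0, 0, 0, 1],
    [0, 0, -0.035, 0, 0, 0, 1],
    [0, 0, -0.035, 0, 0, 0, 1],
    [0, 0, -0.02, 0, 0, 0, 1],
    [0, 0, -0.01, 0, 0, 0, 1]
  ]
}}

```text
time: 21.45
position: [0.5663, 0.3639, 0.1693]
eef_rot: [-0.0, 0.996, 0.085, 0.002]
ft_force: [-0.1, 0.2, -1.3]
grip_width: 0.0436
finger_force: 30.0
```

```bash
python3 - <<'E'
from h import *
s=snap('wrist');s=snap('wrist','w9')
st=ctrl.get_state(); print(st['position'],yaw(st['eef_rot']),st['grip_width'],st['finger_force'])
go([.4307,-.2873,.15],-.14,18)
E
```

```text
[0.56602385 0.36383859 0.16781497] 0.17036143710778215 0.04314180336495512 29.99891459941864
18 rows [-0.0084  0.0361  0.001 ] wz 0.0172
```

>>> {"api": "carry_out", "payload": {
  "steps": [
    [-0.0084, 0.0361, 0.001, 0, 0, 0.0172, 1],
    [-0.0084, 0.0361, 0.001, 0, 0, 0.0172, 1],
    [-0.0084, 0.0361, 0.001, 0, 0, 0.0172, 1],
    [-0.0084, 0.0361, 0.001, 0, 0, 0.0172, 1],
    [-0.0084, 0.0361, 0.001, 0, 0, 0.0172, 1],
    [-0.0084, 0.0361, 0.001, 0, 0, 0.0172, 1],
    [-0.0084, 0.0361, 0.001, 0, 0, 0.0172, 1],
    [-0.0084, 0.0361, 0.001, 0, 0, 0.0172, 1],
    [-0.0084, 0.0361, 0.001, 0, 0, 0.0172, 1],
    [-0.0084, 0.0361, 0.001, 0, 0, 0.0172, 1]
  ]
}}

```text
time: 22.55
position: [0.5136, -0.0042, 0.1543]
eef_rot: [-0.0, 1.0, -0.001, -0.002]
ft_force: [-0.1, -0.6, -0.9]
grip_width: 0.0437
finger_force: 30.0
```

>>> {"api": "carry_out", "payload": {
  "steps": [
    [-0.0084, 0.0361, 0.001, 0, 0, 0.0172, 1],
    [-0.0084, 0.0361, 0.001, 0, 0, 0.0172, 1],
    [-0.0084, 0.0361, 0.001, 0, 0, 0.0172, 1],
    [-0.0084, 0.0361, 0.001, 0, 0, 0.0172, 1],
    [-0.0084, 0.0361, 0.001, 0, 0, 0.0172, 1],
    [-0.0084, 0.0361, 0.001, 0, 0, 0.0172, 1],
    [-0.0084, 0.0361, 0.001, 0, 0, 0.0172, 1],
    [-0.0084, 0.0361, 0.001, 0, 0, 0.0172, 1],
    [0, 0, 0, 0, 0, 0, 1],
    [0, 0, 0, 0, 0, 0, 1]
  ]
}}

```text
time: 23.55
position: [0.4295, -0.2864, 0.1467]
eef_rot: [-0.001, 0.998, -0.07, -0.001]
ft_force: [0.4, -0.0, -2.2]
grip_width: 0.043
finger_force: 30.0
```

```bash
python3 - <<'E'
from m import *
for i in range(3): snap('wrist')
s=snap('wrist','w10');st=ctrl.get_state(); print(st['position'],yaw(st['eef_rot']),st['grip_width'])
go([.4307,-.2873,.0142],-.14,1)
E
```

```text
[ 0.43068853 -0.2856044   0.14784414] -0.13756637175997155 0.043459621740169034
1 rows [0.0002 0.0017 0.1336] wz 0.0024
```

View pics/w10.png

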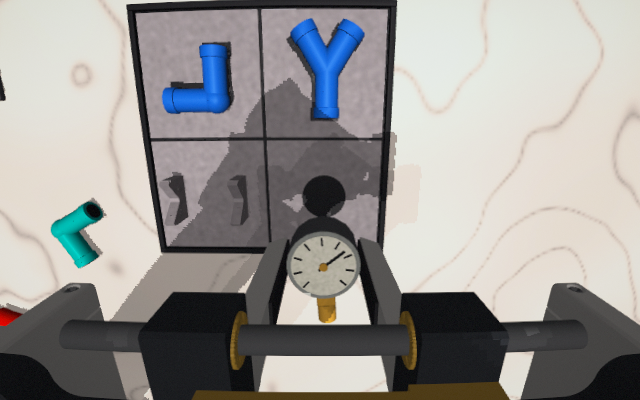

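The gauge is held dial up at (323,268) with its stem straight back. Its silhouette circle is ahead at (324,195), in the same column. Lowering.

>>> {"api": "carry_out", "payload": {
  "steps": [
    [0, 0.0015, 0.02, 0, 0, 0, 1],
    [0, 0, 0.03, 0, 0, 0, 1],
    [0, 0, 0.03, 0, 0, 0, 1],
    [0, 0, 0.024, 0, 0, 0, 1],
    [0, 0, 0.015, 0, 0, 0, 1],
    [0, 0, 0.009, 0, 0, 0, 1],
    [0, 0, 0.004, 0, 0, 0, 1],
    [0, 0, 0.001, 0, 0, 0, 1],
    [0, 0, 0, 0, 0, 0, 1],
    [0, 0, 0, 0, 0, 0, 0]
  ]
}}

```text
time: 24.75
position: [0.4312, -0.289, 0.0164]
eef_rot: [0.001, 0.998, -0.069, 0.001]
ft_force: [0.0, -0.5, 0.1]
grip_width: 0.0463
finger_force: 0.0
```

>>> {"api": "carry_out", "payload": {
  "steps": [
    [0, 0, 0, 0, 0, 0, -0.3],
    [0, 0, 0, 0, 0, 0, -0.3],
    [0, 0, 0, 0, 0, 0, -0.3],
    [0, 0, -0.005, 0, 0, 0, -0.3],
    [0, 0, -0.015, 0, 0, 0, -0.3],
    [0, 0, -0.025, 0, 0, 0, -0.3],
    [0, 0, -0.035, 0, 0, 0, -0.3],
    [0, 0, -0.035, 0, 0, 0, -0.3],
    [0, 0, -0.035, 0, 0, 0, -0.3],
    [0, 0, -0.02, 0, 0, 0, -0.3]
  ]
}}

```text
time: 25.75
position: [0.4313, -0.2893, 0.1892]
eef_rot: [0.002, 0.998, -0.07, 0.002]
ft_force: [0.1, -0.8, 0.4]
grip_width: 0.0609
finger_force: 0.0
```

```bash
python3 - <<'E'
from h import *
s=snap('wrist');s=snap('wrist')
st=ctrl.get_state(); print(st['position'],yaw(st['eef_rot']),st['grip_width'])
# tube from w2 and top, mean
y=np.array([.6214-.6066,.1613-.0577]); th=-np.arctan2(y[0],y[1]); print('clip yaw',th)
go([.613,.109,.19],th+np.pi/2,15)
E
```

```text
[ 0.43199581 -0.29002252  0.18945267] -0.1391117035500883 0.06110792170838882
clip yaw -0.14189705460416321
15 rows [ 0.0276 -0.017  -0.    ] wz -0.1045
```

>>> {"api": "carry_out", "payload": {
  "steps": [
    [0.0276, -0.017, 0, 0, 0, -0.1045, -0.3],
    [0.0276, -0.017, 0, 0, 0, -0.1045, -0.3],
    [0.0276, -0.017, 0, 0, 0, -0.1045, -0.3],
    [0.0276, -0.017, 0, 0, 0, -0.1045, -0.3],
    [0.0276, -0.017, 0, 0, 0, -0.1045, -0.3],
    [0.0276, -0.017, 0, 0, 0, -0.1045, -0.3],
    [0.0276, -0.017, 0, 0, 0, -0.1045, -0.3],
    [0.0276, -0.017, 0, 0, 0, -0.1045, -0.3],
    [0.0276, -0.017, 0, 0, 0, -0.1045, -0.3],
    [0.0276, -0.017, 0, 0, 0, -0.1045, -0.3]
  ]
}}

```text
time: 26.85
position: [0.6266, -0.0477, 0.1832]
eef_rot: [-0.001, 0.898, 0.439, -0.001]
ft_force: [-0.1, -0.1, 0.2]
grip_width: 0.0611
finger_force: 0.0
```

>>> {"api": "carry_out", "payload": {
  "steps": [
    [0.0276, -0.017, 0, 0, 0, -0.1045, -0.3],
    [0.0276, -0.017, 0, 0, 0, -0.1045, -0.3],
    [0.0276, -0.017, 0, 0, 0, -0.1045, -0.3],
    [0.0276, -0.017, 0, 0, 0, -0.1045, -0.3],
    [0.0276, -0.017, 0, 0, 0, -0.1045, -0.3],
    [0, 0, 0, 0, 0, 0, -0.3],
    [0, 0, 0, 0, 0, 0, -0.3],
    [0, 0, 0, 0, 0, 0, -0.3],
    [0, 0, 0, 0, 0, 0, -0.3],
    [0, 0, 0, 0, 0, 0, -0.3]
  ]
}}

```text
time: 27.85
position: [0.6118, 0.1096, 0.1853]
eef_rot: [-0.0, 0.756, 0.654, -0.0]
ft_force: [0.5, 0.1, 0.1]
grip_width: 0.0614
finger_force: 0.0
```

```bash
python3 - <<'E'
from h import *
s=snap('wrist','w11');st=ctrl.get_state(); print(st['position'],yaw(st['eef_rot']),st['joint_positions'].round(2))
E
```

```text
[0.61183514 0.1097192  0.18536863] 1.4268580387880594 [-0.    0.2   1.65 -0.    1.29  0.14]
```

View pics/w11.png

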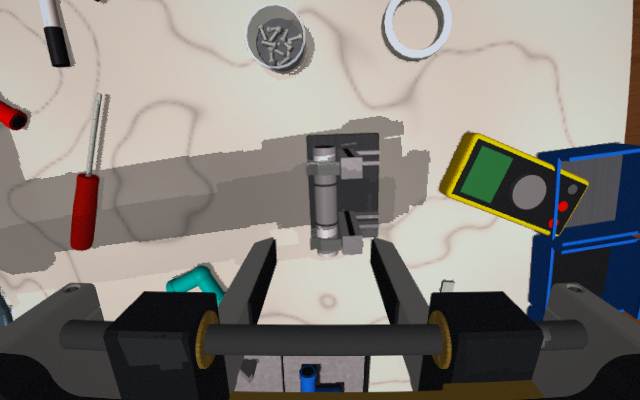

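The tube appears upright in the picture from (324,150) to (327,250), centred between the fingers (about 323). I'll compute its middle.

```bash
python3 - <<'E'
from h import *
s=snap('wrist');p=ctrl.get_state()['position'];print(p)
for z in(.075,.086):
    P=plane(s,[[324,149],[327,252]],z)[:,:2];d=P[0]-P[1]; print(P.round(4).tolist(),P.mean(0),np.linalg.norm(d),np.arctan2(d[1],d[0]))
go([.6125,.108,.056],1.43,1)
E
```

```text
[0.61182874 0.10985696 0.18542409]
[[0.6209, 0.1635], [0.6088, 0.0576]] [0.61483665 0.11054423] 0.10665668815733494 1.456755996854419
[[0.621, 0.1646], [0.6094, 0.0626]] [0.6151909  0.11358793] 0.1026097626231427 1.456755996854419
1 rows [-0.0017  0.0009  0.1294] wz -0.0029
```

>>> {"api": "carry_out", "payload": {
  "steps": [
    [0, 0.0015, 0.02, 0, 0, -0.02, -0.3],
    [0, 0, 0.028, 0, 0, 0, -0.3],
    [0, 0, 0.028, 0, 0, 0, -0.3],
    [0, 0, 0.024, 0, 0, 0, -0.3],
    [0, 0, 0.014, 0, 0, 0, -0.3],
    [0, 0, 0.009, 0, 0, 0, -0.3],
    [0, 0, 0.004, 0, 0, 0, -0.3],
    [0, 0, 0.002, 0, 0, 0, -0.3],
    [0, 0, 0, 0, 0, 0, 1],
    [0, 0, 0, 0, 0, 0, 1]
  ]
}}

```text
time: 28.95
position: [0.6138, 0.1103, 0.0575]
eef_rot: [0.001, 0.749, 0.663, 0.001]
ft_force: [-0.2, 0.7, -0.3]
grip_width: 0.0483
finger_force: 0.0
```

>>> {"api": "carry_out", "payload": {
  "steps": [
    [0, 0, 0, 0, 0, 0, 1],
    [0, 0, 0, 0, 0, 0, 1],
    [0, 0, 0, 0, 0, 0, 1],
    [0, 0, 0, 0, 0, 0, 1],
    [0, 0, 0, 0, 0, 0, 1],
    [0, 0, 0, 0, 0, 0, 1],
    [0, 0, 0, 0, 0, 0, 1],
    [0, 0, 0, 0, 0, 0, 1],
    [0, 0, 0, 0, 0, 0, 1],
    [0, 0, 0, 0, 0, 0, 1]
  ]
}}

```text
time: 29.95
position: [0.6135, 0.1103, 0.0567]
eef_rot: [0.0, 0.749, 0.663, 0.0]
ft_force: [3.3, -0.7, 0.3]
grip_width: 0.0215
finger_force: 30.0
```

>>> {"api": "carry_out", "payload": {
  "steps": [
    [0, -0.004, 0, 0, 0, 0, 1],
    [0, -0.005, 0, 0, 0, 0, 1],
    [0, -0.005, 0, 0, 0, 0, 1],
    [0, -0.006, 0, 0, 0, 0, 1],
    [0, -0.006, 0, 0, 0, 0, 1],
    [0, -0.006, 0, 0, 0, 0, 1],
    [0, -0.006, 0, 0, 0, 0, 1],
    [0, -0.005, 0, 0, 0, 0, 1],
    [0, -0.003, 0, 0, 0, 0, 1],
    [0, 0, 0, 0, 0, 0, 1]
  ]
}}

```text
time: 30.95
position: [0.5671, 0.116, 0.0564]
eef_rot: [-0.0, 0.749, 0.663, -0.0]
ft_force: [0.7, -0.6, -0.1]
grip_width: 0.0211
finger_force: 30.0
```

>>> {"api": "carry_out", "payload": {
  "steps": [
    [0, -0.005, 0, 0, 0, 0, 1],
    [0, -0.005, 0, 0, 0, 0, 1],
    [0, 0, -0.005, 0, 0, 0, 1],
    [0, 0, -0.015, 0, 0, 0, 1],
    [0, 0, -0.02, 0, 0, 0, 1],
    [0, 0, -0.02, 0, 0, 0, 1],
    [0, 0, -0.015, 0, 0, 0, 1],
    [0, 0, -0.005, 0, 0, 0, 1],
    [0, 0, 0, 0, 0, 0, 1],
    [0, 0, 0, 0, 0, 0, 1]
  ]
}}

```text
time: 31.95
position: [0.557, 0.1172, 0.1358]
eef_rot: [-0.0, 0.749, 0.663, -0.0]
ft_force: [-0.0, 0.7, -1.2]
grip_width: 0.0211
finger_force: 30.0
```

```bash
python3 - <<'E'
from m import *
s=snap('wrist','w12');st=ctrl.get_state(); print(st['position'],yaw(st['eef_rot']),st['grip_width'],st['ft_force'])
go([.4479,-.1645,.12],-.14+np.pi/2,10)
E
```

```text
[0.55677171 0.11712475 0.13536116] 1.448237051827048 0.021334005100454242 [-0.09271598 -0.50035609 -1.6353674 ]
10 rows [-0.0293 -0.0071  0.0015] wz 0.0017
```

View pics/w12.png

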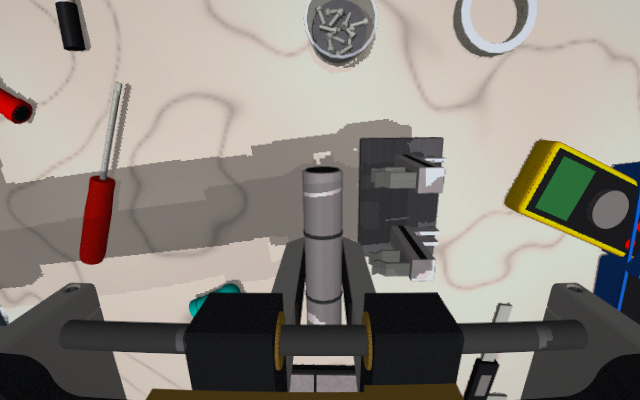

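The tube is out of the clips and held level, with rings at rows 237 and 300 and its far end at row 170. Moving to the saddle insert, working out the grip offset along the way.

>>> {"api": "carry_out", "payload": {
  "steps": [
    [-0.0293, -0.0071, 0.0015, 0, 0, 0.0017, 1],
    [-0.0293, -0.0071, 0.0015, 0, 0, 0.0017, 1],
    [-0.0293, -0.0071, 0.0015, 0, 0, 0.0017, 1],
    [-0.0293, -0.0071, 0.0015, 0, 0, 0.0017, 1],
    [-0.0293, -0.0071, 0.0015, 0, 0, 0.0017, 1],
    [-0.0293, -0.0071, 0.0015, 0, 0, 0.0017, 1],
    [-0.0293, -0.0071, 0.0015, 0, 0, 0.0017, 1],
    [-0.0293, -0.0071, 0.0015, 0, 0, 0.0017, 1],
    [-0.0293, -0.0071, 0.0015, 0, 0, 0.0017, 1],
    [-0.0293, -0.0071, 0.0015, 0, 0, 0.0017, 1]
  ]
}}

```text
time: 33.0
position: [0.4479, -0.1648, 0.1204]
eef_rot: [-0.001, 0.755, 0.656, -0.0]
ft_force: [0.9, -1.0, -0.5]
grip_width: 0.021
finger_force: 30.0
```

```bash
python3 - <<'E'
from h import *
for i in range(5): snap('wrist')
s=snap('wrist','w13');st=ctrl.get_state(); p=st['position'];a=yaw(st['eef_rot']); print(p,a,st['grip_width'])
P=plane(s,[[322,237],[322,300]],p[2]+.030)[:,:2]-p[:2]
u=[np.cos(a),np.sin(a)]; print('rings along tool x',P@u)
E
```

```text
[ 0.44907398 -0.16328446  0.12097741] 1.43200896804819 0.021361929241722685
rings along tool x [ 0.02131053 -0.01734918]
```

View pics/w13.png

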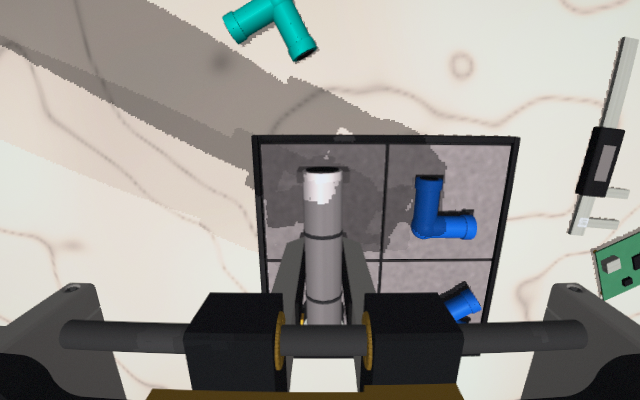

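The tube is above the near-left insert, aligned with the tray, and its middle is about 2 mm forward of the grip. Trimming and lowering into the saddles.

>>> {"api": "carry_out", "payload": {
  "steps": [
    [-0.0015, -0.001, 0.015, 0, 0, 0.002, 1],
    [-0.0015, -0.001, 0.022, 0, 0, 0, 1],
    [0, 0, 0.022, 0, 0, 0, 1],
    [0, 0, 0.018, 0, 0, 0, 1],
    [0, 0, 0.012, 0, 0, 0, 1],
    [0, 0, 0.007, 0, 0, 0, 1],
    [0, 0, 0.004, 0, 0, 0, 1],
    [0, 0, 0.002, 0, 0, 0, 1],
    [0, 0, 0, 0, 0, 0, 1],
    [0, 0, 0, 0, 0, 0, 1]
  ]
}}

```text
time: 34.3
position: [0.4481, -0.167, 0.0209]
eef_rot: [0.001, 0.756, 0.655, 0.001]
ft_force: [1.7, 3.2, 5.1]
grip_width: 0.0212
finger_force: 30.0
```

>>> {"api": "carry_out", "payload": {
  "steps": [
    [0, 0, 0, 0, 0, 0, 0.4],
    [0, 0, 0, 0, 0, 0, 0.2],
    [0, 0, 0, 0, 0, 0, 0],
    [0, 0, 0, 0, 0, 0, -0.3],
    [0, 0, 0, 0, 0, 0, -0.3],
    [0, 0, 0, 0, 0, 0, -0.3],
    [0, 0, -0.01, 0, 0, 0, -0.3],
    [0, 0, -0.025, 0, 0, 0, -0.3],
    [0, 0, -0.03, 0, 0, 0, -0.3],
    [0, 0, -0.03, 0, 0, 0, -0.3]
  ]
}}

```text
time: 35.3
position: [0.4466, -0.1667, 0.116]
eef_rot: [-0.0, 0.755, 0.655, -0.0]
ft_force: [-0.0, 0.0, 0.6]
grip_width: 0.0611
finger_force: 0.0
```

>>> {"api": "carry_out", "payload": {
  "steps": [
    [0, 0, -0.04, 0, 0, 0, -0.3],
    [0, 0, -0.04, 0, 0, 0, -0.3],
    [0, 0, -0.04, 0, 0, 0, -0.3],
    [-0.035, -0.02, -0.04, 0, 0, 0, -0.3],
    [-0.045, -0.02, -0.02, 0, 0, 0, -0.3],
    [-0.045, -0.02, 0, 0, 0, 0, -0.3],
    [-0.045, -0.02, 0, 0, 0, 0, -0.3],
    [-0.03, -0.02, 0, 0, 0, 0, -0.3],
    [0, 0, 0, 0, 0, 0, -0.3],
    [0, 0, 0, 0, 0, 0, -0.3]
  ]
}}

```text
time: 36.3
position: [0.3237, -0.3446, 0.289]
eef_rot: [0.0, 0.756, 0.655, 0.0]
ft_force: [0.8, -0.0, 1.1]
grip_width: 0.0612
finger_force: 0.0
```

```bash
python3 - <<'E'
from m import *
for i in range(3): snap('wrist')
st=ctrl.get_state(); print(st['position'])
t=snap('top','t2');w=snap('wrist','w14')
a=np.hstack([cv2.resize(t['frame'][115:240,365:490],(400,400),interpolation=cv2.INTER_CUBIC),cv2.resize(w['frame'][0:260,180:440],(400,400))]); cv2.imwrite('pics/end.png',a)
for n,s in(('top',t),('wrist',w)):
  for q,P in blobs(s,(104,120,50),(125,255,255),.0185,60,(.4,.8,-.5,.0)):
    h=cv2.convexHull(P.astype(np.float32)); print(n,q,P.mean(0).round(4),cv2.approxPolyDP(h,.005,True)[:,0].round(3).tolist())
print(w['cam_to_world'].tolist())
E
```

```text
[ 0.32472798 -0.34352579  0.28871491]
top [442 143  22  30 296] [ 0.5621 -0.3079] [[0.6019999980926514, -0.29899999499320984], [0.5860000252723694, -0.2800000011920929], [0.515999972820282, -0.2879999876022339], [0.5120000243186951, -0.3100000023841858], [0.5860000252723694, -0.3440000116825104], [0.5950000286102295, -0.335999995470047]]
top [400 146  21  20 235] [ 0.5586 -0.1876] [[0.5929999947547913, -0.21299999952316284], [0.5929999947547913, -0.19499999284744263], [0.5630000233650208, -0.15399999916553497], [0.5419999957084656, -0.15000000596046448], [0.5350000262260437, -0.20399999618530273]]
wrist [ 457    9   48   53 1360] [ 0.5605 -0.1851] [[0.5960000157356262, -0.21199999749660492], [0.6000000238418579, -0.19499999284744263], [0.5659999847412109, -0.14800000190734863], [0.5410000085830688, -0.14800000190734863], [0.5350000262260437, -0.20399999618530273]]
wrist [ 445  107   64   47 1387] [ 0.5659 -0.3071] [[0.6060000061988831, -0.28999999165534973], [0.5889999866485596, -0.27799999713897705], [0.5180000066757202, -0.2879999876022339], [0.5109999775886536, -0.3100000023841858], [0.5899999737739563, -0.3440000116825104], [0.6000000238418579, -0.3330000042915344]]
[[0.9902226980836845, -0.13379511590300797, -0.03946992729113096, 0.3367029891213549], [-0.1394949562629892, -0.9505784499026662, -0.27738379144757075, -0.26240290597398447], [-0.0004066657758306942, 0.28017758215307553, -0.9599481012439169, 0.46821641429353844], [0.0, 0.0, 0.0, 1.0]]
```

View pics/end.png

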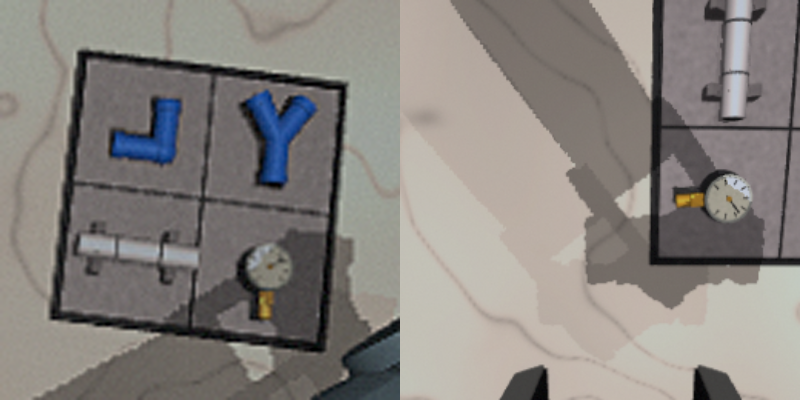

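Both views show all four parts on their inserts, with the tube lying in both saddles. I'll check the tube's centring and the gauge numerically.

```bash
python3 - <<'E'
from m import *
t=snap('top');w=snap('wrist')
c,sn=np.cos(-.14),np.sin(-.14);R=np.array([[c,-sn],[sn,c]]);C=np.array([.5007,-.2345])
f=lambda s,uv,z:((plane(s,uv,z)[:,:2]-C)@R*1000).round(1).tolist()
T=lambda *a:[[365+x/3.2,115+y/3.2] for x,y in a]; W=lambda *a:[[180+x*.65,y*.65] for x,y in a]
print('tube (want -62,62): top ends',f(t,T((76,243),(199,256)),.036),'rings',f(t,T((117,245),(162,252)),.047))
print('wrist rings',f(w,W((741,20),(737,72)),.047),'end',f(w,W((733,116)),.036))
print('saddles top',f(t,T((92,248),(168,258)),.03),'wrist',f(w,W((735,10),(733,93)),.03))
print('gauge (want -62,-62) ',f(t,T((268,266)),.034),f(w,W((728,198)),.034),'stem tip(-108,-62)',f(t,T((265,317)),.02),f(w,W((678,200)),.02))
print('cup',blobs.__name__,plane(t,[[259,149]],.03)); cv2.imwrite('pics/cup.png',t['frame'][120:180,230:290])
a=cv2.imread('pics/top.png')[125:175,235:285].astype(int);b=t['frame'][125:175,235:285].astype(int); print('cup diff',abs(a-b).mean())
E
```

```text
tube (want -62,62): top ends [[-61.8, 115.5], [-59.9, 1.4]] rings [[-60.8, 79.1], [-62.2, 37.5]]
wrist rings [[304.1, 102.3], [308.4, 58.1]] end [[324.9, 21.8]]
saddles top [[-63.7, 99.7], [-64.4, 28.8]] wrist [[314.4, 116.4], [326.8, 43.5]]
gauge (want -62,-62)  [[-61.0, -63.7]] [[341.3, -54.2]] stem tip(-108,-62) [[-106.6, -68.4]] [[298.9, -58.5]]
cup blobs [[0.59007287 0.27060175 0.03      ]]
cup diff 4.865333333333333
```

```bash
python3 - <<'E'
from m import *
w=snap('wrist')
c,sn=np.cos(-.14),np.sin(-.14);R=np.array([[c,-sn],[sn,c]]);C=np.array([.5007,-.2345])
f=lambda uv,z:((plane(w,uv,z)[:,:2]-C)@R*1000).round(1).tolist()
W=lambda *a:[[180+(x-400)*.65,y*.65] for x,y in a]
print('rings',f(W((741,20),(737,72)),.047),'end',f(W((733,116)),.036),'saddles',f(W((735,10),(733,93)),.03),'gauge',f(W((728,198)),.034),f(W((678,200)),.02))
E
```

```text
rings [[-60.1, 79.7], [-61.4, 39.9]] end [[-60.4, 6.7]] saddles [[-61.6, 92.7], [-60.0, 26.5]] gauge [[-60.4, -63.4]] [[-104.4, -65.9]]
```

Both views agree: every part is within about 5 mm of its target, the tube is seated, and the cup hasn't moved. Handing in.

```bash
python3 -c "
from cell import ctrl
print(ctrl.job_done())"
```

```text
the job is handed in; nothing more can be done
None
```

I laid out the whole kit and handed the job in after about 37 s of robot time; no verdict came back. By my last camera measurements the Y-piece, elbow and gauge lie on their silhouettes within about 5 mm, the tube sits in both V saddles within about 6 mm of midway, and the screw cup has not moved.

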